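# Find the heavy cartridge and load the dispensing gun

### The job

The labels have come off the two cartridges in the wooden rack: the heavy one is mounting adhesive, the light one filler. Lift each of them clear of the rack in turn to feel which is heavier, leave the light one lying in the rack, and lay the heavy one in the barrel of the dispensing gun with its nipple in the slot of the front plate. Then push the gun's plunger rod forward by its upturned hook until it bears firmly on the cartridge's piston and holds the cartridge tight against the front plate (some 8 to 12 N at the plunger is right, 20 N would burst it), let go, and leave the other things on the bench alone.

Things in the scene. Friction and masses are not known exactly. Their poses are not given: they have to be found in the camera images.
- cartridge_a: Sealed white cartridge, its label torn off. Origin: centre of its tube, on the axis; x points to the nozzle end. Tube 44 mm diameter, 120 mm long (x -60 to +60), then a closed threaded nipple 15 mm thick, 22 mm long. The tail is open like a cup (40 mm inside) with a piston disc 3 to 31 mm inside it, how deep is unknown; it does not give way. Starts lying in the rack, axis level 54 mm above the worktop.
- cartridge_b: Cartridge that looks exactly like cartridge_a, same size, frame and piston (of unknown depth). One of the two weighs 0.26 to 0.35 kg, the other 0.10 to 0.13 kg; which is which can only be felt, by lifting.
- rack: Low wooden rack, fixed. Origin on the worktop under its middle. A cartridge lies along x, nozzle to +x, on each of two pairs of dowels, at y = +47 and y = -47 mm, its axis 54 mm above the worktop. Dowels 12 mm thick, 148 mm long, 28 mm apart in a pair (centres), tops 36 mm up; cross battens 30 mm high, 16 x 168 mm, at x = -56 and +56 mm.
- gun: Dispensing gun, fixed on a board (215 x 82 mm), open half-round barrel upward. Origin on the worktop under mid barrel; x points to the nozzle end. Axis 55 mm up; barrel edges 12 mm below the axis, 40 mm apart. Front plate: inner face x = +70, 50 mm wide, top 66 mm up, slot 18 mm wide open upward. Casting x -72 to -120, top 81 mm up. Handle out to y = +120, under 65 mm high.
- cradle_seat (a point): Where the centre of the heavier cartridge's tube lies once home against the front plate: on the barrel's axis, at x = +10 mm in the gun's frame, 55 mm above the worktop. Axes as the gun's: x towards the nozzle end.
- plunger (a joint): Travel of the plunger rod, m: 0 drawn back, growing as it is pushed towards the nozzle end, up to 0.10. At 0 its face (disc 31 mm across) is at x = -64 mm of the gun: 134 mm for the 120 mm tube. A grip plate holds the rod: about 3 N slides it forward, 8 N back, and it keeps its pressure when let go. The loose cartridge takes another 1 to 3 N to slide in the barrel.
- plunger_hook (a point): Grip point on the plunger's upturned hook: an upright steel rod 9 mm thick at the rear end of the plunger rod, 91 mm above the worktop; its rounded top is 18 mm higher. Moves with the plunger: x = -234 mm of the gun at travel 0. Axes as the gun's.
- mug: Bystander: blue and white mug, 78 mm diameter with handle, 92 mm high, origin at its underside; leave it alone.
- wax_tin: Bystander: round green wax tin, 86 mm diameter, 30 mm high, origin at its underside; leave it alone.
Mind the look-alikes: they are no part of the job. What is shaped like the mug but orange is not meant.

How it is judged:
On the way, in this order (a step that is already met when the one before it is completed fails the run):
1. the lighter cartridge is lifted clear while the heavier lies in the rack (the heavier may have been lifted and put back before) (((height (world z) of cartridge_a above 0.08 m and ((horizontal distance between cartridge_b and rack below 0.075 m and height (world z) of cartridge_b between 0.048 and 0.061 m and linear speed of cartridge_b below 0.01 m/s) and contact force between rack and cartridge_b above 1.9 N)) or (height (world z) of cartridge_b above 0.08 m and ((horizontal distance between cartridge_a and rack below 0.075 m and height (world z) of cartridge_a between 0.048 and 0.061 m and linear speed of cartridge_a below 0.01 m/s) and contact force between rack and cartridge_a above 1.9 N)))), for 0.2 s.
2. the heavier cartridge is lifted clear while the lighter lies in the rack (((height (world z) of cartridge_a above 0.08 m and ((horizontal distance between cartridge_b and rack below 0.075 m and height (world z) of cartridge_b between 0.048 and 0.061 m and linear speed of cartridge_b below 0.01 m/s) and contact force between rack and cartridge_b between 0.3 and 1.9 N)) or (height (world z) of cartridge_b above 0.08 m and ((horizontal distance between cartridge_a and rack below 0.075 m and height (world z) of cartridge_a between 0.048 and 0.061 m and linear speed of cartridge_a below 0.01 m/s) and contact force between rack and cartridge_a between 0.3 and 1.9 N)))), for 0.2 s.
3. the heavier cartridge lies let go in the gun's barrel (it weighs on it with more than 1.9 N), not yet touched by the plunger ((((horizontal distance between cartridge_a and cradle_seat below 0.018 m and height (world z) of cartridge_a between 0.05 and 0.06 m and angle between the x axis of cartridge_a and the x axis of cradle_seat, either way round below 0.08 rad) and contact force between each of the fingers, plunger and cartridge_a below 0.2 N and contact force between gun and cartridge_a above 1.9 N) or ((horizontal distance between cartridge_b and cradle_seat below 0.018 m and height (world z) of cartridge_b between 0.05 and 0.06 m and angle between the x axis of cartridge_b and the x axis of cradle_seat, either way round below 0.08 rad) and contact force between each of the fingers, plunger and cartridge_b below 0.2 N and contact force between gun and cartridge_b above 1.9 N))), for 0.2 s.
4. the plunger bears on the cartridge with at least 6 N and the cartridge is up against the front plate (((contact force between plunger and cartridge_a above 6 N and horizontal distance between cartridge_a and cradle_seat below 0.003 m) or (contact force between plunger and cartridge_b above 6 N and horizontal distance between cartridge_b and cradle_seat below 0.003 m))), for 0.05 s.
At the end, for the whole second after the job is handed in: Heavier cartridge in the barrel, in line (0.06 rad), tube centre within 3 mm of cradle_seat seen from above, 50 to 60 mm up, at rest, plunger still pressing on it (over 0.8 N); lighter one (under 1.9 N) at rest in the rack (within 75 mm of its middle, 48 to 61 mm up) ((((horizontal distance between cartridge_a and cradle_seat below 0.003 m and height (world z) of cartridge_a between 0.05 and 0.06 m and angle between the x axis of cartridge_a and the x axis of cradle_seat, either way round below 0.06 rad) and contact force between plunger and cartridge_a above 0.8 N and linear speed of cartridge_a below 0.01 m/s and ((horizontal distance between cartridge_b and rack below 0.075 m and height (world z) of cartridge_b between 0.048 and 0.061 m and linear speed of cartridge_b below 0.01 m/s) and contact force between rack and cartridge_b between 0.3 and 1.9 N)) or ((horizontal distance between cartridge_b and cradle_seat below 0.003 m and height (world z) of cartridge_b between 0.05 and 0.06 m and angle between the x axis of cartridge_b and the x axis of cradle_seat, either way round below 0.06 rad) and contact force between plunger and cartridge_b above 0.8 N and linear speed of cartridge_b below 0.01 m/s and ((horizontal distance between cartridge_a and rack below 0.075 m and height (world z) of cartridge_a between 0.048 and 0.061 m and linear speed of cartridge_a below 0.01 m/s) and contact force between rack and cartridge_a between 0.3 and 1.9 N)))); the robot touches nothing.
It fails at once if the plunger presses on a cartridge with more than 20 N (contact force between plunger and cartridge_a above 20 N or contact force between plunger and cartridge_b above 20 N).
It fails at once if the mug or the wax tin is moved by more than 15 mm (distance of any of mug, wax_tin from where it was at the start of the episode above 0.015 m).
It also fails if it takes over 69 s, if anything falls off the work surface, if the arm or the gripper's body presses on something with over 40 N, if the wrist force passes 120 N, or if a joint passes its speed limit or range.

### The arm

A 6-joint arm with a two-finger parallel gripper is mounted at the origin on the work surface; the furniture and walls round the work are solid. World frame = base frame: x ahead of the robot, y to its left, z up, the work surface at z = 0. Lengths are in m, angles in rad, forces in N, time in s.
With the tool pointing down it reaches from about 0.425 to 0.95 m from the base axis. Payload 3.5 kg.
Tool frame: the origin (TCP) lies midway between the tips of the shut fingers; the grasp point (between the pads) lies 19 mm behind it; z points along the fingers, y is the line along which they close (so a half turn about z gives the same grasp; the last joint's range is limited). The gripper opens to 85 mm and grips with 20 to 120 N. Pads are 22 mm wide; open, the fingers measure 114 mm over their backs; the gripper's body (76 mm by 85 mm) begins 54 mm behind the grasp point. The pads swing forward as they close: fully open they stand 13 mm farther back than shut.
Start: joints at [-1.393, 0.286, 1.577, -0, 1.279, -0.15], TCP at [0.217, -0.639, 0.231] pointing down, gripper open.
Joint ranges: [-2.77, 2.77], [-0.9, 2.22], [0.21, 2.48], [-1.53, 4.67], [0.24, 2.81], [-2.84, 2.84]. Speed limits (rad/s): [2.79, 2.79, 3.14, 3.14, 3.14, 3.14].

### API

Orientations are given as a unit quaternion [w, x, y, z].
In Python, from cell import arm, cams gives the robot as it stands.
- The arm moves only by the tool servo_tool, never from a script. Its argument "deltas" is text: rows parted by semicolons, each of 4 numbers parted by spaces: the shift along the tool's x, y, z in m, then the turn about the tool's z in rad. In form: tx ty tz twist; .... A call has 1 to 12 rows; each row is the pose to reach, as a shift and turn from the pose commanded when the call began, along the tool's axes at that moment; what a row does not reach only later rows make up. A row lasts 1/12 s, in which the tool goes at most 41.7 mm and 7.16 degrees, less where a joint would pass 70% of its speed; a pose out of reach is approached as far as the arm can. A call with a gripper value outside its range is refused whole. "claw" is the closure in counts, from 0 (fully open) to 255 (shut), set as the call begins (left out, the last holds). The fingers move at their own pace and stop on an object; "newtons" is the grip in N (left out, the last holds). Time passes only in rows, so rows that repeat a pose let the fingers close. It gives the time, the measured TCP pose, the force, the opening and the grip force at its end, in the units of the state.
- arm.state(): the state, without advancing time (a new reading comes with each control period).
- cams.capture(name): name is "scene" or "side" or "wrist"; returns the picture (384x512x3 uint8, red, green, blue); there is no depth.
- cams.get_calibration(name): a dict with "fx", "fy", "cx", "cy" (pixels), "dist" ([k1, k2, p1, p2, k3] as OpenCV has them; the pictures are not rectified), "R" (3x3) and "t" (3): a world point X has camera coordinates R X + t; the wrist camera has in their place "T_tool_cam" (4x4, takes a point from camera to tool coordinates, whose origin is the TCP and whose axes are the flange's). Camera axes: x right, y down, z forward; pixel columns grow to the right and rows downward; lengths in m; the calibration is good to about 2 mm. A picture is of the moment at which its call begins: read the wrist's pose just before it. get_calibration takes no time and is no camera call.
- arm.job_done(): hands the job in; it is judged then, once.
Trained networks look in the newest picture that a camera, given by its name, has taken for a name from the list of things; names that differ only in an ending like _2 or _b are one class to them, and where a whole thing is asked for, a point or a joint stands for the part that bears it (a point fixed in the world has none). Each returns a list of dicts, best first, with "score" (0 to 1); they miss things now and then, are a little off and sometimes report something else, mostly with a low value. They report only what shows in the picture. A call takes as long as a camera call. They do not tell look-alikes from the thing itself.
- cams.silhouettes(camera, label): "region" (384x512 bool, what is visible of it) and "extent" ([centre column, centre row, width, height] in pixels, round what is visible of it).
- cams.landmark_of(camera, label): "centre" ([column, row] in pixels: a listed point, or the origin of a listed thing).
The state is a dict: "time": time; "joints": joint angles; "qvel": joint speeds; "joint_torque": joint torques, N m; "ee_pos": TCP position; "tool_rot": TCP orientation; "force": force on the tool from outside, world axes, zero at the start; "torque": the same for the moment, N m; "finger_gap": finger opening in m; "grip_force": force on a finger pad.
Only numpy, scipy, OpenCV 4.12 (cv2) and the standard library are available. Lean on these libraries where they do the work, as an engineer would, in place of code of your own. Each camera call takes 0.05 s, during which the arm holds its last target. There are 200 camera calls.

## Working session

There is one attempt and no reset: what is moved stays moved. The work goes in short steps, Python scripts to look and compute and a tool call to move; the robot and the scene stay as the last step left them, time stands still between calls to the robot, and variables do not carry over. Pictures are saved under pics/ and viewed, at most 13 in all, crops included, and the job is handed in when it is done.

Besides the shell and the picture viewer there is one more tool, called in YAML: its name, and indented under it one key for each argument. servo_tool: Moves the arm, as the interface text tells. Its arguments: {"type":"object","properties":{"deltas":{"type":"string"},"claw":{"type":"number"},"newtons":{"type":"number"}},"required":["deltas"]}

```bash
mkdir -p pics; ls; cat > h.py <<'E'
import numpy as np, cv2
from cell import arm, cams
from scipy.spatial.transform import Rotation as Ro
def snap(n,f=None):
    im=cams.capture(n)
    if f: cv2.imwrite('pics/'+f,im[:,:,::-1])
    return im
def cam(n,st=None):
    c=cams.get_calibration(n)
    K=np.array([[c['fx'],0,c['cx']],[0,c['fy'],c['cy']],[0,0,1.]])
    if 'R' in c: R,t=np.array(c['R']),np.array(c['t'])
    else:
        st=st or arm.state(); q=st['tool_rot']
        W=np.eye(4);W[:3,:3]=Ro.from_quat([q[1],q[2],q[3],q[0]]).as_matrix();W[:3,3]=st['ee_pos']
        W=np.linalg.inv(W@np.array(c['T_tool_cam'])); R,t=W[:3,:3],W[:3,3]
    return K,np.array(c['dist'],float),R,t
def toz(n,px,z,st=None):
    K,d,R,t=cam(n,st); u=cv2.undistortPoints(np.array([[px]],float),K,d)[0,0]
    r=R.T@np.array([u[0],u[1],1]); o=-R.T@t
    return o+r*(z-o[2])/r[2]
def proj(n,X,st=None):
    K,d,R,t=cam(n,st); return cv2.projectPoints(np.array(X,float).reshape(-1,3),cv2.Rodrigues(R)[0],t,K,d)[0][:,0]
E
python3 - <<'E'
from h import *
print(arm.state())
Z=dict(cartridge_a=.054,rack=0,gun=0,cradle_seat=.055,plunger_hook=.091,mug=0,wax_tin=0)
for n in ['scene','side','wrist']:
    im=snap(n,n+'0.png')
    for k,z in Z.items():
        try:
            for r in cams.landmark_of(n,k)[:4]: print(n,k,round(r['score'],2),np.round(r['centre']),np.round(toz(n,r['centre'],z),3))
        except Exception as e: print(n,k,e)
E
```

```text
pics
{'time': 0.0, 'joints': array([-1.39301272e+00,  2.87201264e-01,  1.57819740e+00,  2.42226050e-05,
        1.27860841e+00, -1.50019220e-01]), 'qvel': array([-0.00030348,  0.00103622,  0.00171165,  0.00127035,  0.00132695,
        0.00094589]), 'joint_torque': array([ 7.06992741e-04, -4.05976439e+01, -2.92623031e+01, -5.22754772e-05,
        5.81347893e-03, -3.92203731e-06]), 'ee_pos': array([ 0.21722738, -0.63838618,  0.22991241]), 'tool_rot': array([-1.20725643e-03,  9.86598058e-01,  1.63164992e-01, -5.16557131e-06]), 'force': array([ 0.01986993, -0.56522128, -0.26794896]), 'torque': array([ 0.06581987, -0.0124984 ,  0.04394464]), 'grip_force': 0.0, 'finger_gap': 0.08548759415373972}
scene cartridge_a 0.79 [183. 222.] [0.459 0.07  0.054]
scene cartridge_a 0.71 [161. 232.] [0.453 0.146 0.054]
scene rack 0.61 [176. 240.] [0.447 0.105 0.   ]
scene plunger_hook 0.56 [280. 164.] [ 0.532 -0.353  0.091]
scene plunger_hook 0.31 [303. 211.] [ 0.271 -0.271  0.091]
scene mug 0.89 [355. 199.] [ 0.315 -0.543  0.   ]
scene mug 0.39 [278. 164.] [ 0.645 -0.421  0.   ]
scene mug 0.33 [300. 210.] [ 0.366 -0.334 -0.   ]
scene wax_tin 0.56 [305. 208.] [ 0.368 -0.356  0.   ]
side cartridge_a 0.61 [211. 251.] [0.445 0.055 0.054]
side cartridge_a 0.55 [185. 276.] [0.46  0.15  0.054]
side rack 0.56 [200. 278.] [0.451 0.111 0.   ]
side rack 0.42 [188. 274.] [0.486 0.115 0.   ]
side gun 0.65 [228. 215.] [ 0.504 -0.12   0.   ]
side gun 0.42 [188. 271.] [0.493 0.107 0.   ]
side cradle_seat 0.56 [223. 203.] [ 0.513 -0.112  0.055]
side plunger_hook 0.45 [255. 151.] [ 0.526 -0.334  0.091]
side mug 0.95 [247. 235.] [ 0.414 -0.076  0.   ]
side mug 0.9 [338. 162.] [ 0.298 -0.518  0.   ]
side wax_tin 0.45 [301. 184.] [ 0.366 -0.353  0.   ]
wrist mug 0.76 [201.  81.] [ 0.301 -0.534  0.   ]
```

View pics/scene0.png

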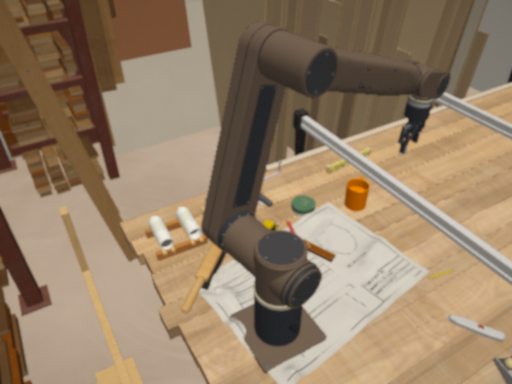

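View pics/side0.png

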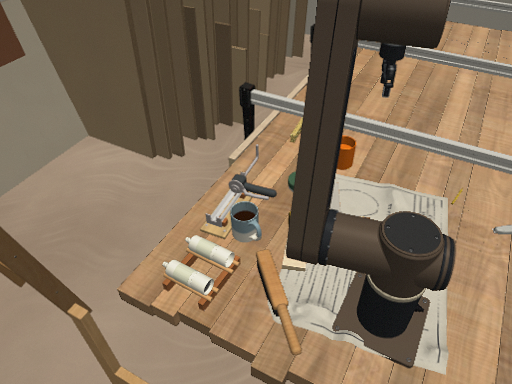

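The scene view shows the rack at (175,235) and the gun hidden behind the arm. The side view shows the rack (200,270), gun (228,205), hook (255,150), blue mug (245,222), tin (295,182) and a rail whose position I need to find.

```bash
python3 - <<'E'
from h import *
def plane(n,a,b):
    K,d,R,t=cam(n); u=cv2.undistortPoints(np.array([[a],[b]],float),K,d)[:,0]
    r=[R.T@np.array([*p,1]) for p in u]; N=np.cross(*r);N/=np.linalg.norm(N); o=-R.T@t
    return N,N@o,o
def rail(s1,s2):
    A=plane('scene',*s1);B=plane('side',*s2); D=np.cross(A[0],B[0]);print('sin',np.linalg.norm(D));D/=np.linalg.norm(D)
    p=np.linalg.lstsq(np.array([A[0],B[0],[0,0,1]]),np.array([A[1],B[1],.2]),rcond=None)[0]
    print('dir',D.round(3),'pt',p.round(3)); 
    for x in (0,.3,.6,.8):
        print((p+D*(x-p[0])/D[0]).round(3))
rail(((310,124),(505,268)),((260,98),(505,166)))
rail(((443,98),(510,128)),((362,45),(510,70)))
def tri(a,b):
    o=[];M=np.zeros((3,3));v=np.zeros(3)
    for n,p in (('scene',a),('side',b)):
        K,d,R,t=cam(n);u=cv2.undistortPoints(np.array([[p]],float),K,d)[0,0]
        r=R.T@np.array([*u,1]);r/=np.linalg.norm(r);P=np.eye(3)-np.outer(r,r);M+=P;v+=P@(-R.T@t)
    return np.linalg.solve(M,v)
print('posttop',tri((298,115),(248,88)).round(3)); print('postbase',toz('scene',(301,156),0).round(3),toz('side',(250,136),0).round(3))
for z in(0,.2,.3,.4): print(z,toz('side',(250,100),z).round(3))
print('cams',*[(n,(-cam(n)[2].T@cam(n)[3]).round(2)) for n in('scene','side')])
im=snap('side'); cv2.imwrite('pics/c1.png',cv2.resize(im[120:320,130:330],(800,800),interpolation=2)[:600,:,::-1])
for k in ('cartridge_a','gun','plunger','cradle_seat','plunger_hook','mug','wax_tin'):
    for r in cams.silhouettes('side',k)[:2]: print(k,round(r['score'],2),np.round(r['extent']))
E
```

```text
sin 0.1527780620857769
dir [-1.    -0.006 -0.015] pt [ 5.251 -0.553  0.2  ]
[ 0.    -0.587  0.12 ]
[ 0.3   -0.585  0.124]
[ 0.6   -0.583  0.129]
[ 0.8   -0.582  0.132]
sin 0.07837174221215884
dir [-1.    -0.008  0.028] pt [-4.7   -1.441  0.2  ]
[ 0.    -1.402  0.069]
[ 0.3   -1.399  0.061]
[ 0.6   -1.397  0.052]
[ 0.8   -1.395  0.047]
posttop [ 0.646 -0.506  0.203]
postbase [ 0.647 -0.536  0.   ] [ 0.649 -0.514  0.   ]
0 [ 0.781 -0.748  0.   ]
0.2 [ 0.606 -0.448  0.2  ]
0.3 [ 0.519 -0.298  0.3  ]
0.4 [ 0.431 -0.148  0.4  ]
cams ('scene', array([-0.55,  0.39,  1.  ])) ('side', array([0.01, 0.58, 0.89]))
cartridge_a 0.96 [210. 252.  48.  34.]
cartridge_a 0.58 [189. 277.  54.  37.]
gun 0.8 [238. 190.  74.  92.]
plunger 0.73 [246. 171.  30.  46.]
plunger 0.64 [240. 192.  76.  95.]
cradle_seat 0.78 [239. 192.  78.  92.]
plunger_hook 0.65 [246. 168.  28.  45.]
mug 0.97 [248. 220.  34.  36.]
wax_tin 0.42 [292. 182.   6.  16.]
```

View pics/c1.png

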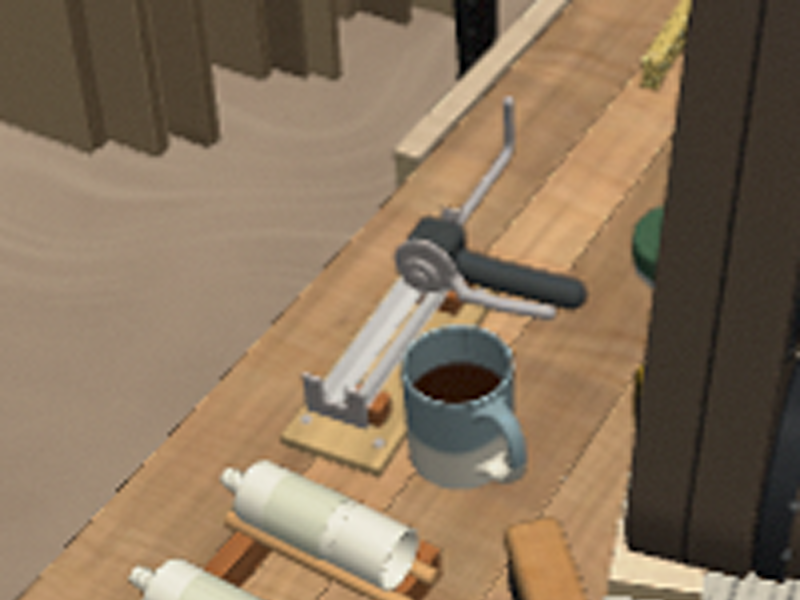

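The crop shows the gun's front plate at side px (214,220), nozzle end towards the rack, the hook top at (257,145) and the mug right beside the barrel. I'll move to look from above.

servo_tool:
  deltas: "0 0 -0.04 0;0.4 -0.38 -0.13 0;0.4 -0.38 -0.13 0;0.4 -0.38 -0.13 0;0.4 -0.38 -0.13 0;0.4 -0.38 -0.13 0;0.4 -0.38 -0.13 0;0.4 -0.38 -0.13 0;0.4 -0.38 -0.13 0;0.4 -0.38 -0.13 0;0.4 -0.38 -0.13 0;0.4 -0.38 -0.13 0"

```text
time: 2.6
ee_pos: [0.428, -0.2365, 0.3458]
tool_rot: [0.0, 0.987, 0.163, 0.0]
force: [1.3, -0.9, -0.4]
finger_gap: 0.0854
grip_force: 0.0
```

servo_tool:
  deltas: "0.06 -0.06 0 0;0.06 -0.06 0 0;0.06 -0.06 0 0;0.06 -0.06 0 0"

```text
time: 2.93
ee_pos: [0.4657, -0.1603, 0.3454]
tool_rot: [0.0, 0.986, 0.166, 0.0]
force: [-1.3, -1.1, -0.1]
finger_gap: 0.0853
grip_force: 0.0
```

```bash
cat >> h.py <<'E'
Z=dict(cartridge_a=.054,rack=0,gun=0,cradle_seat=.055,plunger_hook=.091,mug=0,wax_tin=0)
def look(n,f=None,keys=Z):
    st=arm.state(); snap(n,f)
    for k in keys:
        for r in cams.landmark_of(n,k)[:3]: print(n,k,round(r['score'],2),np.round(r['centre']),np.round(toz(n,r['centre'],Z[k],st),4))
    return st
E
python3 - <<'E'
from h import *
st=look('wrist','w1.png'); print(st['ee_pos'],st['tool_rot'],st['joints'],st['time']); print(np.round(cams.get_calibration('wrist')['T_tool_cam'],3))
print([tuple(toz('wrist',p,0.05,st).round(2)) for p in ((0,0),(511,0),(0,383),(511,383))])
E
```

```text
wrist cartridge_a 0.94 [128. 126.] [0.4519 0.0487 0.054 ]
wrist cartridge_a 0.72 [ 66. 110.] [0.4464 0.1517 0.054 ]
wrist gun 0.87 [243. 123.] [ 0.5126 -0.1189  0.    ]
wrist gun 0.59 [202. 171.] [ 0.4085 -0.0758  0.    ]
wrist cradle_seat 0.78 [234. 122.] [ 0.511  -0.1077  0.055 ]
wrist plunger_hook 0.93 [390. 167.] [ 0.5281 -0.3509  0.091 ]
wrist mug 0.57 [201. 170.] [ 0.4088 -0.0725  0.    ]
wrist wax_tin 0.95 [328. 236.] [ 0.3633 -0.3425  0.    ]
[ 0.46565245 -0.16033169  0.34541875] [2.70422913e-04 9.86196068e-01 1.65581445e-01 1.64643928e-04] [-5.37841170e-01 -1.93809397e-01  1.86925074e+00 -2.00119788e-04
  1.46555020e+00  7.00280971e-01] 2.9333
[[-0.    -0.965 -0.263  0.066]
 [ 1.    -0.     0.    -0.   ]
 [-0.    -0.263  0.965 -0.143]
 [ 0.     0.     0.     1.   ]]
[(np.float64(0.58), np.float64(0.3), np.float64(0.05)), (np.float64(0.83), np.float64(-0.45), np.float64(0.05)), (np.float64(-0.23), np.float64(0.25), np.float64(0.05)), (np.float64(0.17), np.float64(-0.9), np.float64(0.05))]
```

View pics/w1.png

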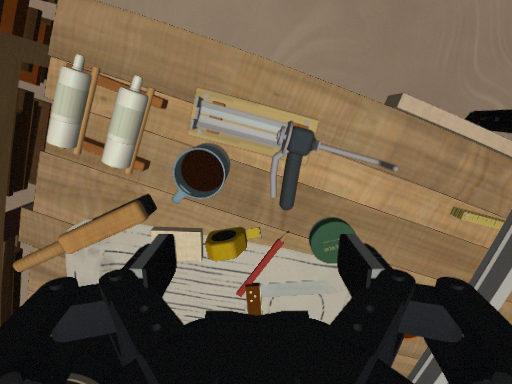

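The wrist view shows everything: cartridges around (122,125) and (68,108), the gun with its front plate at (195,110), the hook at (393,167), the blue mug at (203,172) and the tin at (330,240). I'll fit the cartridge poses from their masks.

```bash
cat >> h.py <<'E'
from scipy.optimize import minimize
def cylpts(x0,x1,r,n=24):
    a=np.linspace(0,2*np.pi,n,endpoint=False)
    return np.array([[x,r*np.cos(t),r*np.sin(t)] for x in(x0,x1) for t in a])
def fitcart(n,mask,p0,z=.054,st=None):
    st=st or arm.state()
    def f(p):
        R=Ro.from_euler('z',p[2]).as_matrix(); m=np.zeros(mask.shape,np.uint8)
        for c in (cylpts(-.06,.06,.022),cylpts(.06,.082,.0075)):
            q=proj(n,c@R.T+[p[0],p[1],z],st); h=cv2.convexHull((q*16).astype(np.int32)); cv2.fillConvexPoly(m,h,255,cv2.LINE_AA,4)
        m=m/255.; return 1-np.minimum(m,mask).sum()/np.maximum(m,mask).sum()
    S=np.array(p0)+np.array([[0,0,0],[.01,0,0],[0,.01,0],[0,0,.1]])
    r=minimize(f,p0,method='Nelder-Mead',options=dict(initial_simplex=S,xatol=1e-4,fatol=1e-4)); return r.x,1-r.fun
E
python3 - <<'E'
from h import *
st=arm.state(); snap('wrist')
A=toz('wrist',(138,78),.054,st);B=toz('wrist',(118,160),.054,st);print(A,B)
y0=np.arctan2(*(A-B)[[1,0]])
for s in cams.silhouettes('wrist','cartridge_a')[:3]:
    c=toz('wrist',s['extent'][:2],.054,st); print(round(s['score'],2),fitcart('wrist',s['region'].astype(float),[c[0],c[1],y0],st=st))
for n in ('wrist',):
    print(toz(n,(196,108),.066,st),toz(n,(393,167),.109,st))
look('wrist',keys=['plunger_hook','cradle_seat','gun','rack'])
E
```

```text
[0.52754277 0.04717869 0.054     ] [0.39468196 0.05072157 0.054     ]
0.77 (array([ 0.44767681,  0.05402199, -0.04015559]), np.float64(0.9399761655411505))
0.68 (array([ 0.45093404,  0.1491535 , -0.04601196]), np.float64(0.9193528398373928))
[ 0.51274613 -0.05176956  0.066     ] [ 0.52697324 -0.34787623  0.109     ]
wrist plunger_hook 0.84 [391. 163.] [ 0.5315 -0.3513  0.091 ]
wrist plunger_hook 0.68 [233. 125.] [ 0.5081 -0.1126  0.091 ]
wrist cradle_seat 0.79 [234. 123.] [ 0.5093 -0.1106  0.055 ]
wrist rack 0.42 [232. 121.] [ 0.5091 -0.1024 -0.    ]
```

```bash
cat >> h.py <<'E'
def go(x,y,z,yaw):
    s=arm.state(); q=s['tool_rot']; R=Ro.from_quat([q[1],q[2],q[3],q[0]]).as_matrix()
    cy=np.arctan2(R[1,0],R[0,0]); tw=(cy-yaw+np.pi)%(2*np.pi)-np.pi
    print('t',round(s['time'],2),'pos',s['ee_pos'].round(4),'yaw',round(cy,4),'gap',round(s['finger_gap'],4),'F',s['force'].round(2),'-> delta',(R.T@(np.array([x,y,z])-s['ee_pos'])).round(4),'twist',round(tw,4),'j6',s['joints'][5].round(2))
E
python3 -c "
from h import *
go(.448,.054,.13,-.043)"
```

```text
t 3.68 pos [ 0.465  -0.1625  0.3451] yaw 0.3276 gap 0.0855 F [-0.08  0.46  0.14] -> delta [ 0.0536 -0.2104  0.2151] twist 0.3706 j6 0.7
```

servo_tool:
  deltas: "0.054 -0.21 0.05 0.371;0.054 -0.21 0.05 0.371;0.054 -0.21 0.05 0.371;0.054 -0.21 0.05 0.371;0.054 -0.21 0.05 0.371;0.054 -0.21 0.08 0.371;0.054 -0.21 0.12 0.371;0.054 -0.21 0.16 0.371;0.054 -0.21 0.2 0.371;0.054 -0.21 0.215 0.371;0.054 -0.21 0.215 0.371"
  claw: 0

```text
time: 4.6
ee_pos: [0.4447, 0.0544, 0.1251]
tool_rot: [-0.0, 1.0, -0.021, -0.005]
force: [-1.2, -0.8, -0.3]
finger_gap: 0.0856
grip_force: 0.0
```

```bash
python3 - <<'E'
from h import *
st=arm.state(); snap('wrist','w2.png')
for s in cams.silhouettes('wrist','cartridge_a')[:3]:
    c=toz('wrist',s['extent'][:2],.054,st); print(round(s['score'],2),s['extent'],c)
go(.448,.054,.032,-.043)
E
```

```text
0.91 [138.3, 178.8, 73.1, 167.4] [0.46688592 0.14953622 0.054     ]
0.62 [257.4, 182.7, 52.7, 189.7] [0.45937789 0.05306036 0.054     ]
t 4.7 pos [0.4487 0.0539 0.1304] yaw -0.043 gap 0.0855 F [ 0.47 -0.03 -0.45] -> delta [-0.0007 -0.0001  0.0984] twist -0.0 j6 1.51
```

View pics/w2.png

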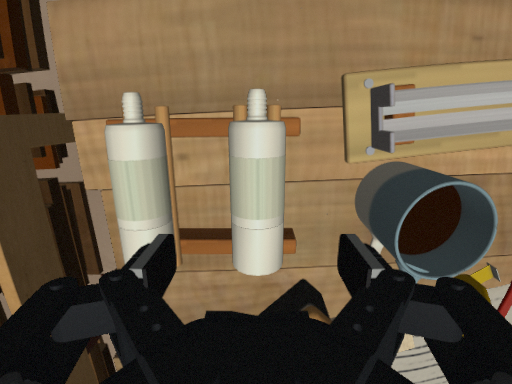

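Cartridges at columns 133 and 257 are upright in the picture and in line with the tool. The mug handle at (378,245) is near the right finger, so I'll narrow the opening before going down.

```bash
python3 - <<'E'
from h import *
st=arm.state(); snap('wrist')
for s in cams.silhouettes('wrist','cartridge_a')[:3]:
    c=toz('wrist',s['extent'][:2],.054,st); print(s['extent'],fitcart('wrist',s['region'].astype(float),[c[0]-.01,c[1],-.043],st=st))
print(toz('wrist',(375,252),.05,st),toz('wrist',(257,92),.054,st),toz('wrist',(257,122),.066,st))
E
```

```text
[141.8, 179.2, 67.3, 162.5] (array([ 0.45122157,  0.14831969, -0.03840619]), np.float64(0.7918389129100722))
[255.6, 188.1, 53.0, 183.1] (array([ 0.44789881,  0.0540131 , -0.03624974]), np.float64(0.9558150112202246))
[ 0.39217611 -0.05262821  0.05      ] [0.53400485 0.04972987 0.054     ] [0.51175129 0.05071254 0.066     ]
```

servo_tool:
  deltas: "0 0 0.02 0;0 0 0.04 0;0 0 0.065 0;0 0 0.085 0;0 0 0.098 0;0 0 0.098 0"
  claw: 70
  newtons: 40

```text
time: 5.3
ee_pos: [0.4482, 0.0538, 0.0315]
tool_rot: [-0.0, 1.0, -0.022, -0.001]
force: [0.1, 0.4, 0.2]
finger_gap: 0.062
grip_force: 0.0
```

servo_tool:
  deltas: "0 0 0 0;0 0 0 0;0 0 0 0;0 0 0 0;0 0 0 0;0 0 0 0;0 0 -0.01 0;0 0 -0.03 0;0 0 -0.05 0;0 0 -0.06 0;0 0 -0.06 0;0 0 -0.06 0"
  claw: 255
  newtons: 40

```text
time: 6.3
ee_pos: [0.4486, 0.0538, 0.0925]
tool_rot: [0.0, 1.0, -0.022, 0.001]
force: [1.5, 0.6, -1.4]
finger_gap: 0.0425
grip_force: 40.9
```

servo_tool:
  deltas: "0 0 0 0;0 0 0 0;0 0 0 0"

```text
time: 6.55
ee_pos: [0.4476, 0.0539, 0.0909]
tool_rot: [-0.0, 1.0, -0.022, -0.001]
force: [-0.5, 0.3, -1.7]
finger_gap: 0.0426
grip_force: 40.9
```

```bash
python3 - <<'E'
from h import *
F=[]
for i in range(6): snap('side','s2.png' if i==5 else None); F.append(arm.state()['force'][2])
print(np.round(F,2),np.mean(F)); go(.448,.054,.032,-.04)
E
```

```text
[-1.57 -0.46 -1.48 -1.59 -1.17 -1.94] -1.3679209132186145
t 6.85 pos [0.4484 0.0539 0.0919] yaw -0.0432 gap 0.0426 F [-0.55 -0.01 -1.94] -> delta [-0.0004 -0.0001  0.0599] twist -0.0032 j6 1.51
```

It weighs about 1.4 N, so this is the light one. I'll put it back and fetch the other, which lies 0.095 m over in rack y.

servo_tool:
  deltas: "0 0 0.02 0;0 0 0.04 0;0 0 0.052 0;0 0 0.059 0;0 0 0.0595 0;0 0 0.0595 0;0 0 0.0595 0"

```text
time: 7.43
ee_pos: [0.4487, 0.054, 0.0336]
tool_rot: [-0.0, 1.0, -0.021, -0.0]
force: [-3.1, 1.0, 4.8]
finger_gap: 0.0425
grip_force: 42.3
```

servo_tool:
  deltas: "0 0 0 0;0 0 0 0;0 0 0 0;0 0 0 0;0 0 -0.03 0;0 0 -0.07 0;0 0 -0.1 0;0 0 -0.1 0;0 0 -0.1 0"
  claw: 70

```text
time: 8.18
ee_pos: [0.4503, 0.0537, 0.135]
tool_rot: [0.0, 1.0, -0.022, 0.003]
force: [0.6, -0.8, -0.8]
finger_gap: 0.062
grip_force: 0.0
```

```bash
python3 - <<'E'
from h import *
go(.451,.1485,.13,-.04); st=arm.state(); snap('wrist')
for s in cams.silhouettes('wrist','cartridge_a')[:3]:
    c=toz('wrist',s['extent'][:2],.054,st); print(s['extent'],fitcart('wrist',s['region'].astype(float),[c[0]-.01,c[1],-.043],st=st))
E
```

```text
t 8.18 pos [0.4503 0.0537 0.135 ] yaw -0.0432 gap 0.062 F [ 0.61 -0.77 -0.83] -> delta [-0.0034 -0.0948  0.0049] twist -0.0032 j6 1.51
[255.9, 190.8, 53.4, 177.9] (array([ 0.44607278,  0.05403081, -0.03805479]), np.float64(0.9641911681538493))
[143.7, 189.0, 69.7, 167.6] (array([ 0.45082032,  0.14875951, -0.04443927]), np.float64(0.8728956905118738))
```

servo_tool:
  deltas: "-0.001 -0.04 0 0;-0.001 -0.08 0 0;-0.001 -0.095 0 0;-0.001 -0.095 0 0;-0.001 -0.095 0.03 0;-0.001 -0.095 0.06 0;-0.001 -0.095 0.085 0;-0.001 -0.095 0.1 0;-0.001 -0.095 0.1 0;-0.001 -0.095 0.1 0"

```text
time: 9.12
ee_pos: [0.4499, 0.148, 0.0308]
tool_rot: [0.0, 1.0, -0.022, -0.002]
force: [0.4, 0.2, -0.8]
finger_gap: 0.0619
grip_force: 0.0
```

servo_tool:
  deltas: "0 0 0 0;0 0 0 0;0 0 0 0;0 0 0 0;0 0 0 0;0 0 0 0;0 0 -0.01 0;0 0 -0.03 0;0 0 -0.06 0;0 0 -0.09 0;0 0 -0.1 0;0 0 -0.1 0"
  claw: 255
  newtons: 50

```text
time: 10.12
ee_pos: [0.4534, 0.1495, 0.1355]
tool_rot: [-0.001, 1.0, -0.022, 0.003]
force: [0.3, -0.7, -3.6]
finger_gap: 0.0425
grip_force: 51.6
```

```bash
python3 - <<'E'
from h import *
F=[]
for i in range(6): st=arm.state(); snap('side' if i<5 else 'wrist','w3.png' if i==5 else None); F.append(arm.state()['force'][2])
print(np.round(F,2),np.mean(F)); go(.451,.1485,.13,-.04)
st=arm.state()
print(fitcart('wrist',cams.silhouettes('wrist','cartridge_a')[0]['region'].astype(float),[.451,.1485,-.043],z=st['ee_pos'][2]+.022,st=st))
for k in ('cradle_seat','gun','plunger_hook'):
    for r in cams.landmark_of('wrist',k)[:2]: print(k,round(r['score'],2),np.round(r['centre']),np.round(toz('wrist',r['centre'],Z[k],st),4))
E
```

```text
[-3.35 -4.37 -3.03 -3.41 -3.43 -3.12] -3.4511739584349734
t 10.42 pos [0.4501 0.1487 0.1303] yaw -0.0433 gap 0.0423 F [ 0.12  0.72 -3.12] -> delta [0.0009 0.0001 0.0003] twist -0.0033 j6 1.72
(array([ 0.44823597,  0.14866246, -0.03666048]), np.float64(0.7411978522927666))
```

View pics/w3.png

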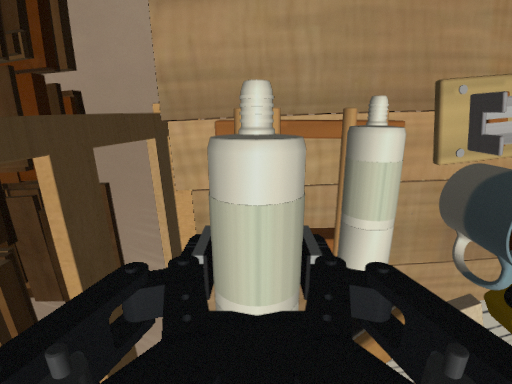

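The heavy cartridge (about 3.4 N) is squarely in the fingers, its tip at (256,82), and the light one is back in the rack. The gun's front shows well in w2, so I'll zoom in there to refine its axis.

```bash
python3 - <<'E'
import cv2
im=cv2.imread('pics/w2.png')[60:170,340:512]; cv2.imwrite('pics/c2.png',cv2.resize(im,None,fx=4.6,fy=4.6,interpolation=cv2.INTER_CUBIC))
E
```

```text
(no output)
```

View pics/c2.png

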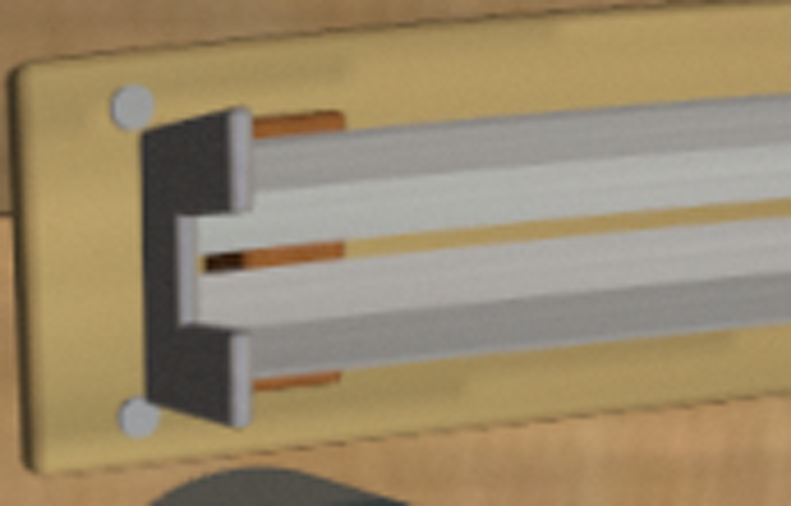

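The zoom shows the plate's top (inner edge at crop column 252, slot at rows 212–330) and the barrel edges clearly.

```bash
python3 - <<'E'
from h import *
st=dict(ee_pos=np.array([.4487,.0539,.1304])); y=-.043
q=Ro.from_matrix(np.array([[np.cos(y),np.sin(y),0],[np.sin(y),-np.cos(y),0],[0,0,-1]])).as_quat(); st['tool_rot']=[q[3],*q[:3]]
P=lambda c,r,z: toz('wrist',(340+c/4.6,60+r/4.6),z,st)
pl=[P(252,r,.066) for r in (107,212,330,427)]; print(np.round(pl,4))
e=[[P(c,r,.043) for c,r in s] for s in (((260,139),(780,96)),((260,376),(780,323)))]
for a,b in e: print(a.round(4),b.round(4),'yaw',np.arctan2(*(a-b)[[1,0]]).round(4))
m0=(e[0][0]+e[1][0])/2;m1=(e[0][1]+e[1][1])/2; print('mid',m0,m1,np.arctan2(*(m0-m1)[[1,0]]),'width',np.linalg.norm(e[0][0]-e[1][0]))
st2=arm.state(); z=st2['ee_pos'][2]-.032+.054
print('tip',toz('wrist',(256,82),z,st2), 'tcp',st2['ee_pos'])
E
```

```text
[[ 0.5359 -0.0509  0.066 ]
 [ 0.5197 -0.052   0.066 ]
 [ 0.5009 -0.0534  0.066 ]
 [ 0.4849 -0.0546  0.066 ]]
[ 0.5329 -0.064   0.043 ] [ 0.5401 -0.1647  0.043 ] yaw 1.6428
[ 0.491  -0.0671  0.043 ] [ 0.4986 -0.1713  0.043 ] yaw 1.6437
mid [ 0.51195199 -0.06557147  0.043     ] [ 0.51938988 -0.16802708  0.043     ] 1.6432654456810332 width 0.041966204569902354
tip [0.53166567 0.14543062 0.15372734] tcp [0.4512006  0.14875245 0.13172734]
```

servo_tool:
  deltas: "0 0 -0.03 -0.1;0.07 0.26 -0.06 -0.85;0.07 0.26 -0.06 -0.85;0.07 0.26 -0.06 -0.85;0.07 0.26 -0.06 -0.85;0.07 0.26 -0.06 -0.85;0.07 0.26 -0.06 -0.85;0.07 0.26 -0.06 -0.85;0.07 0.26 -0.06 -0.85"

```text
time: 11.37
ee_pos: [0.5119, -0.1198, 0.194]
tool_rot: [0.003, 0.92, 0.392, 0.001]
force: [-0.2, 0.8, -3.2]
finger_gap: 0.0421
grip_force: 53.4
```

```bash
python3 -c "
from h import *
go(.5139,-.116,.13,1.643)"
```

```text
t 11.37 pos [ 0.5119 -0.1198  0.194 ] yaw 0.8051 gap 0.0421 F [-0.19  0.84 -3.17] -> delta [ 0.0042 -0.0016  0.0639] twist -0.8379 j6 0.35
```

servo_tool:
  deltas: "0.003 0 0 -0.836;0.003 0 0 -0.836;0.003 0 0 -0.836;0.003 0 0 -0.836;0.003 0 0 -0.836;0.003 0 0 -0.836;0.003 0 0 -0.836;0.003 0 0.04 -0.836;0.003 0 0.08 -0.836;0.003 0 0.11 -0.836;0.003 0 0.12 -0.836;0.003 0 0.12 -0.836"

```text
time: 12.37
ee_pos: [0.5097, -0.1105, 0.069]
tool_rot: [-0.004, 0.681, 0.732, -0.001]
force: [0.7, -0.4, -3.5]
finger_gap: 0.0421
grip_force: 53.3
```

```bash
python3 - <<'E'
from h import *
snap('side');st=arm.state();im=snap('wrist','w4.png')
print(st['ee_pos'],st['tool_rot']); go(.5139,-.116,.07,1.643)
E
```

```text
[ 0.51186773 -0.11142653  0.07179714] [-1.24703389e-03  6.81299421e-01  7.32003671e-01 -4.11471308e-04]
t 12.47 pos [ 0.5134 -0.1121  0.0738] yaw 1.6427 gap 0.0419 F [ 0.55  0.24 -3.28] -> delta [-0.0039  0.0002  0.0038] twist -0.0003 j6 -0.48
```

View pics/w4.png

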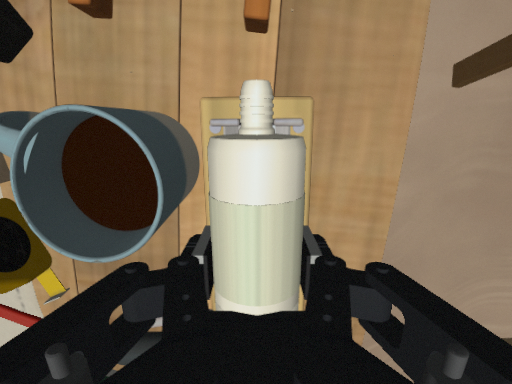

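The nipple (column 257) is centred on the front plate (columns 210–303, centre 256.5). Next is the axial clearance.

```bash
python3 - <<'E'
from h import *
st=arm.state(); d=np.array([np.cos(1.643),np.sin(1.643),0])
z=st['ee_pos'][2]-.031+.054
for n,p,zz in (('tip',(256,81),z),('shoulder',(257,136),z+.02),('plate in',(220,134),.066),('plate in',(293,134),.066),('plate out',(220,120),.066)):
    X=toz('wrist',p,zz,st); print(n,X.round(4),((X-st['ee_pos'])@d).round(4))
go(0.5139,-.116,.07,1.643)
E
```

```text
tip [ 0.5066 -0.0308  0.0968] 0.0816
shoulder [ 0.5085 -0.052   0.1168] 0.0603
plate in [ 0.4887 -0.0554  0.066 ] 0.0583
plate in [ 0.5283 -0.0526  0.066 ] 0.0583
plate out [ 0.4884 -0.048   0.066 ] 0.0657
t 12.47 pos [ 0.5134 -0.1121  0.0738] yaw 1.6427 gap 0.0419 F [ 0.55  0.24 -3.28] -> delta [-0.0039  0.0002  0.0038] twist -0.0003 j6 -0.48
```

```bash
python3 - <<'E'
import cv2
im=cv2.imread('pics/w4.png')[70:160,190:325]; cv2.imwrite('pics/c3.png',cv2.resize(im,None,fx=5,fy=5,interpolation=cv2.INTER_CUBIC))
E
```

```text
(no output)
```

View pics/c3.png

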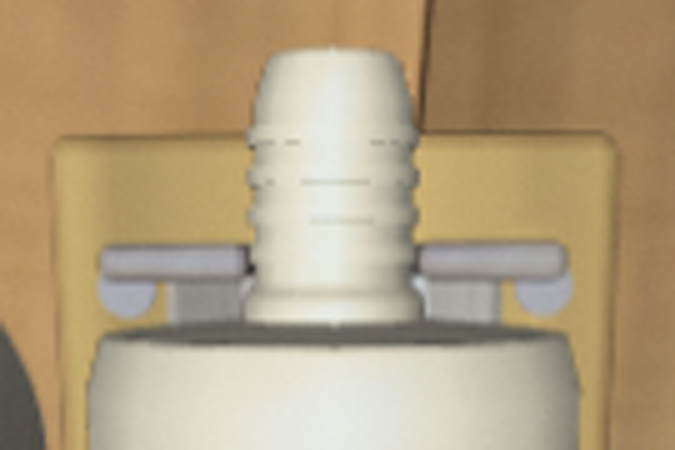

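Zoomed, the plate top's inner edge is at crop row 281, its centre column 332 equals the nipple's, and the shoulder is about 2 mm behind the plate. I'll back off 4 mm and then lower.

servo_tool:
  deltas: "-0.004 0 0 0;-0.004 0 0 0;-0.004 0 0 0;-0.004 0 0 0;-0.004 0 0.01 0;-0.004 0 0.02 0;-0.004 0 0.028 0;-0.004 0 0.032 0;-0.004 0 0.034 0;-0.004 0 0.034 0;-0.004 0 0.034 0"

```text
time: 13.38
ee_pos: [0.5127, -0.1158, 0.0384]
tool_rot: [-0.0, 0.681, 0.732, -0.0]
force: [-0.4, -0.6, -3.5]
finger_gap: 0.0422
grip_force: 53.3
```

```bash
python3 - <<'E'
from h import *
for i in range(4): snap('side'); s=arm.state(); print(s['force'].round(2),s['ee_pos'].round(4))
E
```

```text
[-0.66  0.02 -2.86] [ 0.5129 -0.1159  0.0387]
[ 0.11  0.42 -2.84] [ 0.513  -0.1159  0.039 ]
[ 0.22 -0.66 -3.41] [ 0.513 -0.116  0.039]
[ 0.38  0.39 -3.6 ] [ 0.513  -0.1159  0.039 ]
```

servo_tool:
  deltas: "0 0 0.002 0;0 0 0.004 0;0 0 0.005 0;0 0 0.005 0;0 0 0.005 0"

```text
time: 14.0
ee_pos: [0.5129, -0.116, 0.035]
tool_rot: [-0.0, 0.681, 0.732, -0.0]
force: [-3.5, 1.2, 5.8]
finger_gap: 0.0422
grip_force: 54.3
```

servo_tool:
  deltas: "0 -0.001 0 0;0 -0.001 0 0;0 -0.001 0.001 0;0 -0.001 0.001 0"

```text
time: 14.33
ee_pos: [0.5126, -0.1161, 0.0347]
tool_rot: [0.0, 0.681, 0.732, 0.0]
force: [-5.4, 3.1, 12.1]
finger_gap: 0.0426
grip_force: 54.9
```

servo_tool:
  deltas: "0 0 -0.001 0;0 0 -0.001 0;0 0 -0.001 0;0 0 -0.001 0;0 0 -0.001 0;0 0 -0.03 0;0 0 -0.07 0;0 0 -0.1 0;0 0 -0.12 0;0 0 -0.12 0;0 0 -0.12 0"
  claw: 70

```text
time: 15.25
ee_pos: [0.5122, -0.1161, 0.1536]
tool_rot: [0.001, 0.681, 0.732, 0.0]
force: [-0.9, 0.7, -0.5]
finger_gap: 0.0619
grip_force: 0.0
```

```bash
python3 - <<'E'
from h import *
snap('side');snap('side');st=arm.state();im=snap('wrist','w5.png')
for s in cams.silhouettes('wrist','cartridge_a')[:2]:
    c=toz('wrist',s['extent'][:2],.055,st); print(s['extent'],fitcart('wrist',s['region'].astype(float),[c[0],c[1],1.643],z=.055,st=st))
go(.537,-.38,.2,1.643)
E
```

```text
[203.1, 10.7, 175.1, 18.0] (array([0.48317846, 0.09439205, 1.57823854]), np.float64(0.4705514161560962))
[256.4, 183.6, 58.5, 166.8] (array([ 0.51137325, -0.11657452,  1.64272254]), np.float64(0.9573731152986553))
t 15.45 pos [ 0.5104 -0.1153  0.1504] yaw 1.6427 gap 0.062 F [0.48 0.93 0.03] -> delta [-0.2658  0.0073 -0.0502] twist -0.0003 j6 -0.49
```

View pics/w5.png

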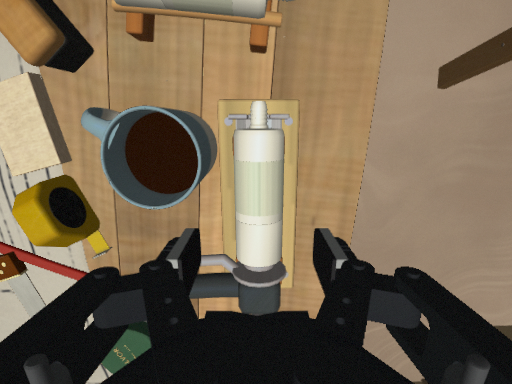

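The heavy cartridge lies in line in the barrel with its nipple in the slot at (259,112). Now I'll go over the hook, expected at (.5285,-.353), turned so the fingers close along the gun's axis.

servo_tool:
  deltas: "-0.238 0 -0.05 1.571;-0.238 0 -0.05 1.571;-0.238 0 -0.05 1.571;-0.238 0 -0.05 1.571;-0.238 0 -0.05 1.571;-0.238 0 -0.05 1.571;-0.238 0 -0.05 1.571;-0.238 0 -0.05 1.571;-0.238 0 -0.05 1.571;-0.238 0 -0.05 1.571;-0.238 0 -0.05 1.571;-0.238 0 -0.05 1.571"
  claw: 40

```text
time: 16.45
ee_pos: [0.5281, -0.3528, 0.2002]
tool_rot: [-0.001, 0.998, 0.068, -0.001]
force: [-0.4, 0.2, 0.3]
finger_gap: 0.0718
grip_force: 0.0
```

servo_tool:
  deltas: "0 0 0 0.06;0 0 0 0.06;0 0 0 0.06"

```text
time: 16.7
ee_pos: [0.5283, -0.3528, 0.2009]
tool_rot: [-0.001, 0.999, 0.042, -0.001]
force: [0.1, 0.4, -0.6]
finger_gap: 0.0719
grip_force: 0.0
```

```bash
python3 - <<'E'
from h import *
snap('side');snap('side')
st=look('wrist','w6.png',['plunger_hook','gun'])
for X in ((.5285,-.3533,.091),(.5285,-.3533,.109)): print(proj('wrist',X,st))
go(.5285,-.3533,.072,.072)
E
```

```text
wrist plunger_hook 0.71 [256. 188.] [ 0.5298 -0.3523  0.091 ]
wrist plunger_hook 0.37 [ 41. 180.] [ 0.5199 -0.1385  0.091 ]
wrist gun 0.85 [ 76. 169.] [ 0.5122 -0.1158  0.    ]
[[256.98546682 188.98320761]]
[[257.00179194 194.02140241]]
t 16.95 pos [ 0.5288 -0.3532  0.2023] yaw 0.0834 gap 0.0719 F [0.01 0.5  0.76] -> delta [-2.000e-04  1.000e-04  1.303e-01] twist 0.0114 j6 0.74
```

View pics/w6.png

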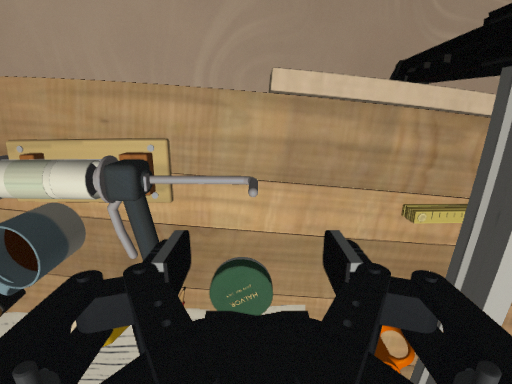

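The hook at (253,188) is where predicted and centred between the fingers. I'll go down and grip it.

servo_tool:
  deltas: "0 0 0.03 0.011;0 0 0.065 0.011;0 0 0.1 0.011;0 0 0.12 0.011;0 0 0.13 0.011;0 0 0.13 0.011;0 0 0.13 0.011"

```text
time: 17.53
ee_pos: [0.5292, -0.3536, 0.0732]
tool_rot: [0.0, 0.999, 0.036, 0.0]
force: [-0.3, -0.7, 1.2]
finger_gap: 0.0722
grip_force: 0.0
```

servo_tool:
  deltas: "0 0 0 0;0 0 0 0;0 0 0 0;0 0 0 0;0 0 0 0;0 0 0 0;0 0 0 0;0 0 0 0;0 0 0 0"
  claw: 255
  newtons: 40

```text
time: 18.28
ee_pos: [0.5291, -0.3518, 0.0736]
tool_rot: [-0.001, 0.999, 0.036, -0.0]
force: [-0.8, 4.8, 4.5]
finger_gap: 0.0077
grip_force: 39.0
```

servo_tool:
  deltas: "0 -0.003 0 0;0 -0.006 0 0;0 -0.009 0 0;0 -0.012 0 0;0 -0.015 0 0;0 -0.015 0 0;0 -0.015 0 0"

```text
time: 18.87
ee_pos: [0.5281, -0.3382, 0.0736]
tool_rot: [0.0, 0.999, 0.036, 0.0]
force: [-1.3, -1.2, 5.8]
finger_gap: 0.0077
grip_force: 39.6
```

servo_tool:
  deltas: "0 -0.0005 0 0;0 -0.001 0 0;0 -0.0015 0 0;0 -0.002 0 0"

```text
time: 19.2
ee_pos: [0.528, -0.3372, 0.0736]
tool_rot: [0.001, 0.999, 0.036, 0.001]
force: [-0.8, -4.8, 5.1]
finger_gap: 0.0073
grip_force: 39.6
```

servo_tool:
  deltas: "0 -0.0005 0 0;0 -0.001 0 0;0 -0.0015 0 0"

```text
time: 19.45
ee_pos: [0.5279, -0.3358, 0.0736]
tool_rot: [0.001, 0.999, 0.036, 0.001]
force: [-0.9, -4.9, 5.7]
finger_gap: 0.0077
grip_force: 39.6
```

servo_tool:
  deltas: "0 -0.0005 0 0;0 -0.001 0 0;0 -0.0015 0 0"

```text
time: 19.7
ee_pos: [0.5278, -0.3343, 0.0736]
tool_rot: [0.001, 0.999, 0.036, 0.001]
force: [-1.4, -4.5, 6.1]
finger_gap: 0.0078
grip_force: 39.6
```

servo_tool:
  deltas: "0 -0.0005 0 0;0 -0.001 0 0;0 -0.0015 0 0"

```text
time: 19.95
ee_pos: [0.5277, -0.3328, 0.0736]
tool_rot: [0.001, 0.999, 0.036, 0.001]
force: [-0.3, -5.3, 4.6]
finger_gap: 0.0076
grip_force: 39.6
```

servo_tool:
  deltas: "0 -0.0005 0 0;0 -0.001 0 0;0 -0.0015 0 0"

```text
time: 20.2
ee_pos: [0.5276, -0.3313, 0.0736]
tool_rot: [0.001, 0.999, 0.036, 0.001]
force: [-1.5, -5.1, 5.5]
finger_gap: 0.007
grip_force: 39.6
```

```bash
python3 - <<'E'
from h import *
st=arm.state(); snap('side')
for s in cams.silhouettes('side','cartridge_a')[:3]:
    c=toz('side',s['extent'][:2],.055); print(round(s['score'],2),s['extent'],fitcart('side',s['region'].astype(float),[.511,-.112,1.643],z=.055) if c[1]<-.03 else c)
print(st['force'],st['ee_pos'])
E
```

```text
0.89 [225.8, 202.2, 32.7, 38.7] (array([ 0.51081796, -0.11658098,  1.68198161]), np.float64(0.7652219144136246))
0.72 [210.6, 251.0, 47.2, 32.8] [0.44627224 0.05629837 0.055     ]
[-1.46921282 -5.05560841  5.46444072] [ 0.52756718 -0.33131078  0.07358416]
```

servo_tool:
  deltas: "0 -0.0005 0 0;0 -0.001 0 0;0 -0.0015 0 0"

```text
time: 20.55
ee_pos: [0.5275, -0.3301, 0.0736]
tool_rot: [0.002, 0.999, 0.036, 0.001]
force: [-1.8, -8.1, 4.3]
finger_gap: 0.0078
grip_force: 39.6
```

servo_tool:
  deltas: "0 -0.0004 0 0;0 -0.0008 0 0;0 -0.0008 0 0"

```text
time: 20.8
ee_pos: [0.5275, -0.3301, 0.0736]
tool_rot: [0.002, 0.999, 0.036, 0.001]
force: [-1.0, -7.6, 3.7]
finger_gap: 0.0077
grip_force: 39.6
```

servo_tool:
  deltas: "0 -0.0004 0 0;0 -0.0008 0 0;0 -0.0008 0 0"

```text
time: 21.05
ee_pos: [0.5275, -0.3301, 0.0736]
tool_rot: [0.003, 0.999, 0.036, 0.001]
force: [-1.3, -9.4, 2.3]
finger_gap: 0.0077
grip_force: 39.7
```

```bash
python3 - <<'E'
from h import *
F=[]
for i in range(4): snap('side'); s=arm.state(); F.append(s['force'][1])
print(np.round(F,1),s['ee_pos'].round(4))
E
```

```text
[-10.5  -9.8 -10.5  -9.1] [ 0.5275 -0.3301  0.0736]
```

servo_tool:
  deltas: "0 -0.0005 0 0;0 -0.001 0 0;0 -0.001 0 0;0 -0.001 0 0"

```text
time: 21.58
ee_pos: [0.5275, -0.3301, 0.0737]
tool_rot: [0.004, 0.999, 0.036, 0.001]
force: [-0.5, -12.6, 1.3]
finger_gap: 0.0078
grip_force: 39.7
```

```bash
python3 - <<'E'
from h import *
F=[]
for i in range(5): snap('side'); s=arm.state(); F.append(s['force'][1])
print(np.round(F,1),s['ee_pos'].round(4))
E
```

```text
[-12.6 -13.  -12.5 -12.8 -12.5] [ 0.5275 -0.3301  0.0736]
```

About 12.7 N at the wrist is roughly 10 N at the plunger. I'll ease off, open and lift away.

servo_tool:
  deltas: "0 0.001 0 0;0 0.002 0 0;0 0.003 0 0;0 0.004 0 0;0 0.004 0 0"

```text
time: 22.25
ee_pos: [0.5275, -0.3301, 0.0736]
tool_rot: [-0.0, 0.999, 0.036, 0.0]
force: [-1.9, -1.2, 7.0]
finger_gap: 0.0079
grip_force: 39.9
```

servo_tool:
  deltas: "0 0 0 0;0 0 0 0;0 0 0 0;0 0 0 0;0 0 0 0;0 0 0 0"
  claw: 100

```text
time: 22.75
ee_pos: [0.5269, -0.3298, 0.072]
tool_rot: [-0.0, 0.999, 0.036, -0.0]
force: [-0.6, -0.1, 0.0]
finger_gap: 0.0515
grip_force: 0.0
```

servo_tool:
  deltas: "0 0 -0.03 0;0 0 -0.07 0;0 0 -0.11 0;0 0 -0.15 0;0 0 -0.15 0;0 0 -0.15 0"

```text
time: 23.25
ee_pos: [0.5287, -0.3314, 0.227]
tool_rot: [0.003, 0.999, 0.036, 0.003]
force: [-0.2, 0.8, -0.7]
finger_gap: 0.052
grip_force: 0.0
```

```bash
python3 - <<'E'
from h import *
st=look('wrist','w7.png',['plunger_hook','gun'])
for s in cams.silhouettes('wrist','cartridge_a')[:2]: print(s['extent'],toz('wrist',s['extent'][:2],.055,st))
go(.511,-.2,.25,1.643)
E
```

```text
wrist plunger_hook 0.89 [254. 184.] [ 0.5285 -0.3294  0.091 ]
wrist gun 0.62 [104. 170.] [ 0.5124 -0.12    0.    ]
[66.2, 178.4, 118.0, 37.0] [ 0.51120021 -0.1018371   0.055     ]
t 23.45 pos [ 0.5262 -0.3294  0.22  ] yaw 0.0717 gap 0.052 F [ 0.47  0.4  -0.35] -> delta [-0.006  -0.1302 -0.0296] twist -1.5713 j6 0.78
```

Time to check that the cartridge is really home, from above.

servo_tool:
  deltas: "-0.001 -0.214 0 -1.571;-0.001 -0.214 0 -1.571;-0.001 -0.214 0 -1.571;-0.001 -0.214 0 -1.571;-0.001 -0.214 0 -1.571;-0.001 -0.214 0 -1.571;-0.001 -0.214 0 -1.571;-0.001 -0.214 0 -1.571;-0.001 -0.214 0 -1.571;-0.001 -0.214 0 -1.571;-0.001 -0.214 0 -1.571;-0.001 -0.214 0 -1.571"

```text
time: 24.45
ee_pos: [0.5099, -0.1164, 0.2204]
tool_rot: [-0.002, 0.705, 0.71, -0.001]
force: [-0.6, 0.7, -1.2]
finger_gap: 0.0518
grip_force: 0.0
```

servo_tool:
  deltas: "0 0 0.06 -0.062;0 0 0.06 -0.062;0 0 0.06 -0.062;0 0 0.06 -0.062;0 0 0.06 -0.062"

```text
time: 24.87
ee_pos: [0.5112, -0.117, 0.1631]
tool_rot: [0.0, 0.685, 0.729, 0.0]
force: [0.9, -0.1, 0.7]
finger_gap: 0.0521
grip_force: 0.0
```

```bash
python3 - <<'E'
from h import *
snap('side');snap('side');st=arm.state();im=snap('wrist')
print(st['ee_pos'],st['time'])
for s in cams.silhouettes('wrist','cartridge_a')[:2]:
    c=toz('wrist',s['extent'][:2],.055,st); print(s['extent'],fitcart('wrist',s['region'].astype(float),[c[0],c[1],1.643],z=.055,st=st))
cv2.imwrite('pics/c4.png',cv2.resize(im[80:240,170:340,::-1],None,fx=3.7,fy=3.7,interpolation=cv2.INTER_CUBIC))
E
```

```text
[ 0.51188338 -0.11729799  0.16432043] 24.9667
[200.8, 11.1, 170.8, 22.2] (array([0.48347691, 0.09437703, 1.56266098]), np.float64(0.4215637290064064))
[256.1, 170.1, 51.5, 155.8] (array([ 0.51079724, -0.10877471,  1.6472069 ]), np.float64(0.9613643268652012))
```

View pics/c4.png

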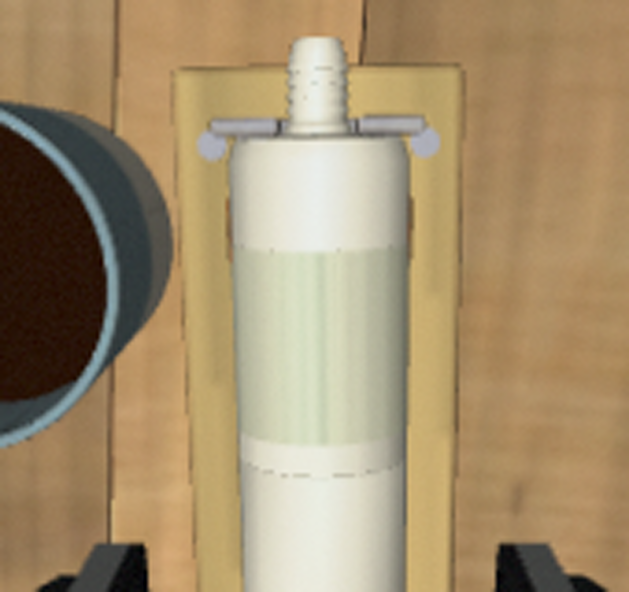

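The cartridge moved 7.8 mm forward. Its shoulder (row 136) is tight against the plate and the nipple is through the slot at (318,90). Handing in.

```bash
python3 -c "
from h import *
print(arm.job_done())"
```

```text
the job is handed in; nothing more can be done
None
```

Job handed in: the heavy cartridge (about 3.4 N) is in the gun, tight against the front plate under an estimated 10 N of plunger pressure, and the light one (about 1.4 N) is back in the rack; no verdict came back from the judge.

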